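Fetch the check weight from behind the bottles

TASK

The steel check weight stands in the blue tray behind three containers. First move all three containers, upright, into the empty white side tray, leaving the weight where it is; then set the weight down gently, upright, in the middle of the balance's pan; last, put every container back, upright, on the very spot in the blue tray where it stood at the start. Do not knock anything over, and leave the beaker, the mortar and the wooden case alone.

Things in the scene. Friction and masses are not known exactly. Their poses are not given: they have to be found in the camera images.
- store_tray: Fixed shallow blue enamelled tray, 170 (x) x 250 (y) mm outside, walls 4 mm thick and 12 mm high, floor top 4 mm above its underside. Origin: centre of the underside; x points away from the robot, y along its length. At the start the three containers stand in a row along its y axis, about 35 mm on the robot's side of its centre and about 78 mm apart (which stands where varies), and the weight stands behind them, about 27 mm beyond the tray's centre.
- side_tray: Fixed shallow white plastic tray of the same shape: 170 (x) x 250 (y) mm outside, walls 4 mm thick and 12 mm high, floor top 4 mm above the underside. Empty at the start. Origin: centre of the underside, axes as for the blue tray. Three containers in a row along y, 78 mm apart, fit in it.
- balance: Fixed white laboratory balance with a round steel pan of 110 mm diameter whose top is flat, 68 mm above the bench. The case is 240 (x) x 180 (y) mm, its top 60 mm above the bench, with the display on the robot's side. Origin: on the bench directly below the centre of the pan; x points away from the robot (the case runs from x -150 to +90 mm). The three fixtures (trays and balance) swap places from start to start.
- reagent_bottle: Amber glass bottle, upright, 54 mm diameter up to 75 mm high, then a shoulder to a neck; black cap 30 mm diameter from 98 to 126 mm height, good to grip. 0.18 to 0.35 kg. Origin: centre of the underside, z up along the bottle.
- tall_bottle: Slim straight white plastic bottle with a grey cap of the same width, 44 mm diameter, 145 mm high, upright. 0.13 to 0.25 kg. Grip it near the top. Origin: centre of the underside, z up.
- knob_jar: Wide clear glass jar with pale contents, 66 mm diameter, with a flat steel lid (68 mm diameter, top at 80 mm height) fixed to it and a black knob of 24 mm diameter from 80 to 108 mm height, to grip it by. 0.18 to 0.35 kg. Origin: centre of the underside, z up.
- weight: Bare steel check weight, upright: cylinder 42 mm diameter and 40 mm high, then a thin neck and a knob of 28 mm diameter from 46 to 60 mm height. 0.5 kg. Origin: centre of the underside, z up.
- beaker: Bystander: empty glass beaker, 64 mm diameter, 85 mm high, on the bench beyond the fixtures. Origin: centre of the underside.
- mortar: Bystander: white ceramic bowl, 84 mm diameter, 50 mm high, on the bench beyond the fixtures. Origin: centre of the underside.
- weight_case: Bystander: closed wooden case, 60 x 90 x 45 mm, on the bench beyond the fixtures. Origin: centre of the underside.
Things that resemble listed ones, but are neither listed nor needed, are in the scene too. What is shaped like the reagent_bottle but pink or yellow is not meant. There is more than one size of the weight; the job needs the smaller.

How it is judged:
On the way, in this order (a step that is already met when the one before it is completed fails the run):
1. all three containers stand upright in the white side tray, and the weight is still at its place (within 20 mm) (x of reagent_bottle in the frame of side_tray between -0.075 and 0.075 m and y of reagent_bottle in the frame of side_tray between -0.115 and 0.115 m and z of each of reagent_bottle, tall_bottle, knob_jar in the frame of side_tray below 0.01 m and angle between each of reagent_bottle, tall_bottle, knob_jar's own z axis and vertical below 0.12 rad and x of tall_bottle in the frame of side_tray between -0.075 and 0.075 m and y of tall_bottle in the frame of side_tray between -0.115 and 0.115 m and x of knob_jar in the frame of side_tray between -0.075 and 0.075 m and y of knob_jar in the frame of side_tray between -0.115 and 0.115 m and distance of weight from where it was at the start of the episode below 0.02 m), for 0.2 s.
2. the weight stands upright on the pan, within 15 mm of its middle, while all three containers are still in the side tray (horizontal distance between weight and balance below 0.015 m and z of weight in the frame of balance between 0.062 and 0.074 m and angle between weight's own z axis and vertical below 0.1 rad and x of reagent_bottle in the frame of side_tray between -0.075 and 0.075 m and y of reagent_bottle in the frame of side_tray between -0.115 and 0.115 m and z of each of reagent_bottle, tall_bottle, knob_jar in the frame of side_tray below 0.01 m and angle between each of reagent_bottle, tall_bottle, knob_jar's own z axis and vertical below 0.12 rad and x of tall_bottle in the frame of side_tray between -0.075 and 0.075 m and y of tall_bottle in the frame of side_tray between -0.115 and 0.115 m and x of knob_jar in the frame of side_tray between -0.075 and 0.075 m and y of knob_jar in the frame of side_tray between -0.115 and 0.115 m), for 0.2 s.
At the end, for the whole second after the job is handed in: The weight stands upright on the balance's pan within 15 mm of its middle; each of the three containers stands upright within 15 mm of the spot where it stood at the start; all at rest (horizontal distance between weight and balance below 0.015 m and z of weight in the frame of balance between 0.062 and 0.074 m and angle between each of weight, reagent_bottle, tall_bottle, knob_jar's own z axis and vertical below 0.1 rad and distance of each of reagent_bottle, tall_bottle, knob_jar from where it was at the start of the episode below 0.015 m and linear speed of each of reagent_bottle, tall_bottle, knob_jar, weight below 0.02 m/s); the robot touches nothing.
It fails at once if the beaker is pushed more than 20 mm (distance of beaker from where it was at the start of the episode above 0.02 m).
It fails at once if the mortar is pushed more than 20 mm (distance of mortar from where it was at the start of the episode above 0.02 m).
It fails at once if the weight case is pushed more than 20 mm (distance of weight_case from where it was at the start of the episode above 0.02 m).
It fails at once if a container or the weight is tipped over (more than 40 degrees) (angle between any of reagent_bottle, tall_bottle, knob_jar, weight's own z axis and vertical above 0.7 rad).
It fails at once if the weight is dropped or thrown onto the balance (over the pan and less than 20 mm above it, faster than 0.5 m/s) (horizontal distance between weight and balance below 0.055 m and z of weight in the frame of balance below 0.088 m and linear speed of weight above 0.5 m/s).
It also fails if it takes over 149 s, if anything falls off the work surface, if the arm or the gripper's body presses on something with over 40 N, if the wrist force passes 120 N, or if a joint passes its speed limit or range.

ROBOT

A 6-joint arm with a two-finger parallel gripper is mounted at the origin on the work surface. World frame = base frame: x ahead of the robot, y to its left, z up, the work surface at z = 0. Lengths are in m, angles in rad, forces in N, time in s.
With the tool pointing down it reaches from about 0.275 to 0.75 m from the base axis. Payload 10.2 kg.
Tool frame: the origin (TCP) lies at the very end of the fingers, on their centre line; the grasp point (between the pads) lies 19 mm behind it; z points along the fingers, y is the line along which they close (so a half turn about z gives the same grasp; the last joint's range is limited). The gripper opens to 85 mm and grips with 20 to 120 N. Pads are 22 mm wide; open, the fingers measure 114 mm over their backs; the gripper's body (76 mm by 85 mm) begins 54 mm behind the grasp point. The pads swing forward as they close: fully open they stand 13 mm farther back than shut.
Start: joints at [-1.454, 0.313, 1.498, -0, 1.331, -0.223], TCP at [0.175, -0.495, 0.231] pointing down, gripper open.
Joint ranges: [-2.94, 2.94], [-0.97, 2.17], [0.19, 2.56], [-1.23, 4.37], [0.02, 3.11], [-2.88, 2.88]. Speed limits (rad/s): [2.39, 2.39, 3.01, 3.14, 3.14, 3.14].

INTERFACE

Orientations are given as a 3x3 rotation matrix whose columns are the frame's x, y, z axes.
In Python, from workcell import get_obs, snapshot, get_calibration, finish_job gives the robot as it stands. The module is installed in compiled form; this text tells all that it offers.
- The arm moves only by the tool servo_tool, never from a script. Its argument "deltas" is a list of rows, each a list of 2 entries, a list of its own where there are three numbers: the shift along the tool's x, y, z in m, then the turn about the tool's z in rad. A call has 1 to 8 rows; each row is the pose to reach, as a shift and turn from the pose commanded when the call began, along the tool's axes at that moment; what a row does not reach only later rows make up. A row lasts 1/10 s, in which the tool goes at most 50 mm and 8.59 degrees, less where a joint would pass 70% of its speed; a pose out of reach is approached as far as the arm can. A call with a gripper value outside its range is refused whole. "jaw" is the closure, from 0 (fully open) to 1 (shut), set as the call begins (left out, the last holds). The fingers move at their own pace and stop on an object; "grip_force" is the grip in N (left out, the last holds). Time passes only in rows, so rows that repeat a pose let the fingers close. It gives the time, the measured TCP pose, the force, the opening and the grip force at its end, in the units of the state.
- get_obs(): the state, without advancing time (a new reading comes with each control period).
- snapshot(name): name is "scene" or "side" or "wrist"; returns the picture (420x560x3 uint8, blue, green, red); there is no depth.
- get_calibration(name): a dict with "mtx" (3x3 intrinsics, pixels), "rvec" (rotation vector, rad) and "tvec" (3), from world to camera coordinates, as OpenCV has them; the wrist camera has in their place "mount" (4x4, takes a point from camera to tool coordinates, whose origin is the TCP and whose axes are the flange's). Camera axes: x right, y down, z forward; pixel columns grow to the right and rows downward; lengths in m; the calibration is good to about 2 mm. A picture is of the moment at which its call begins: read the wrist's pose just before it. get_calibration takes no time and is no camera call.
- finish_job(): hands the job in; it is judged then, once.
The state is a dict: "time_s": time; "qpos": joint angles; "qd": joint speeds; "joint_torque": joint torques, N m; "position": TCP position; "tcp_rot": TCP orientation; "ft_force": force on the tool from outside, world axes, zero at the start; "torque": the same for the moment, N m; "grip_width": finger opening in m; "gripper_force": force on a finger pad.
Only numpy, scipy, OpenCV 4.12 (cv2) and the standard library are available. Lean on these libraries where they do the work, as an engineer would, in place of code of your own. Each camera call takes 0.05 s, during which the arm holds its last target. There are 200 camera calls.

## Working session

There is one attempt and no reset: what is moved stays moved. The work goes in short steps, Python scripts to look and compute and a tool call to move; the robot and the scene stay as the last step left them, time stands still between calls to the robot, and variables do not carry over. Pictures are saved under pics/ and viewed, at most 14 in all, crops included, and the job is handed in when it is done.

Besides the shell and the picture viewer there is one more tool, called after "Call:" as name(argument=value, ...) on one line, values as JSON. servo_tool: Moves the arm, as the interface text tells. Its arguments: {"type":"object","properties":{"deltas":{"type":"array"},"jaw":{"type":"number"},"grip_force":{"type":"number"}},"required":["deltas"]}

```bash
mkdir -p pics
python3 - <<'E'
from workcell import *
import cv2
for n in ("scene","side","wrist"):
    cv2.imwrite(f"pics/{n}0.png",snapshot(n)); print(n,{k:v.round(4).tolist() for k,v in get_calibration(n).items() if hasattr(v,'round')})
o=get_obs();print(o)
E
```

```text
scene {'mtx': [[454.8275, 0.0, 286.1106], [0.0, 454.8275, 208.5463], [0.0, 0.0, 1.0]], 'rvec': [0.9351, 2.5033, -1.0455], 'tvec': [0.4308, -0.2051, 1.7268]}
side {'mtx': [[488.6803, 0.0, 278.3691], [0.0, 488.6803, 212.4962], [0.0, 0.0, 1.0]], 'rvec': [0.6366, -2.6597, 1.1134], 'tvec': [0.4954, 0.2234, 1.0392]}
wrist {'mtx': [[297.861, 0.0, 279.0547], [0.0, 297.861, 207.9116], [0.0, 0.0, 1.0]], 'mount': [[-0.0007, -0.9605, -0.2782, 0.0706], [1.0, -0.0008, 0.0, -0.0012], [-0.0002, -0.2782, 0.9605, -0.1429], [0.0, 0.0, 0.0, 1.0]]}
{'time_s': 0.15, 'qpos': array([-1.45439715e+00,  3.13290793e-01,  1.49822632e+00, -2.44492093e-05,
        1.33099846e+00, -2.23389814e-01]), 'qd': array([-0.00140359, -0.0027611 , -0.00304228, -0.00110556, -0.00016394,
        0.00017139]), 'joint_torque': array([ 2.01439681e-03, -4.12369573e+01, -2.59795457e+01, -1.66074274e-04,
        3.20924388e-03,  3.34116248e-05]), 'position': array([ 0.17494223, -0.49480132,  0.23089589]), 'tcp_rot': array([[ 9.42823085e-01,  3.33293584e-01, -1.30773398e-04],
       [ 3.33293561e-01, -9.42822659e-01,  9.13914707e-04],
       [ 1.81305786e-04, -9.05245815e-04, -9.99999574e-01]]), 'ft_force': array([ 0.02563689, -0.30282986, -0.50066516]), 'torque': array([-0.0050135 ,  0.03291729,  0.02093977]), 'gripper_force': 0.0, 'grip_width': 0.08561221269108395}
```

View pics/scene0.png

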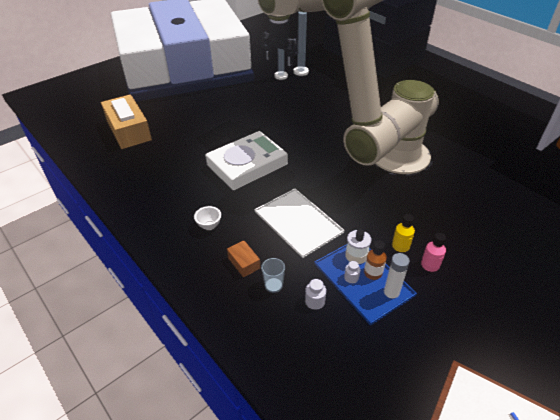

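View pics/side0.png

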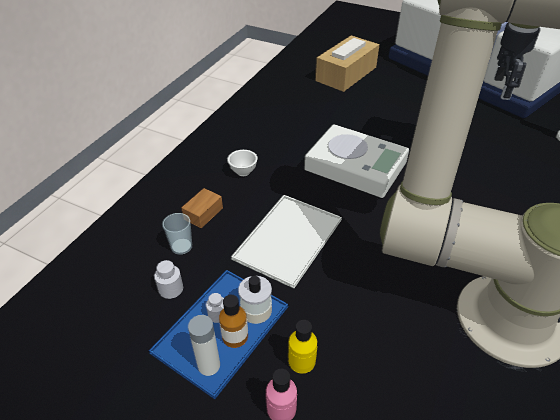

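The scene view shows the balance at (247,158), the white tray at (299,221) and the blue tray at (365,280). In the blue tray are the knob jar (358,245), reagent bottle (375,262), tall bottle (397,275) and small weight (352,272). The large decoy weight is at (316,293), outside the tray. I'll zoom in on both views to get precise pixels.

Run:
```python
import cv2
a=cv2.imread("pics/scene0.png")[180:325,240:440]; cv2.imwrite("pics/sc.png",cv2.resize(a,None,fx=4,fy=4,interpolation=cv2.INTER_CUBIC))
a=cv2.imread("pics/side0.png")[190:400,140:350]; cv2.imwrite("pics/sd.png",cv2.resize(a,None,fx=2.8,fy=2.8,interpolation=cv2.INTER_CUBIC))
```

```text
(no output)
```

View pics/sc.png

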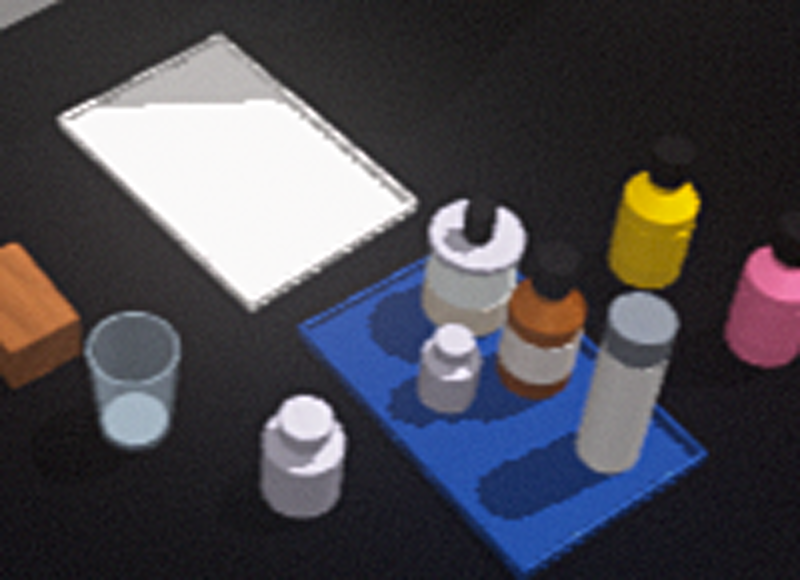

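View pics/sd.png

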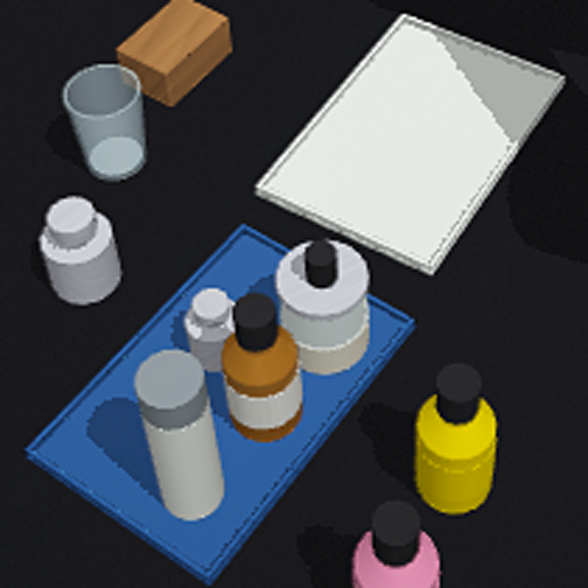

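```bash
cat > h.py <<'E'
import numpy as np, cv2
from workcell import *
def ray(n,p):
    c=get_calibration(n)
    if n=="wrist":
        o=get_obs(); T=np.eye(4);T[:3,:3]=o['tcp_rot'];T[:3,3]=o['position'];T=T@c['mount'];R=T[:3,:3];C=T[:3,3]
    else:
        R=cv2.Rodrigues(c['rvec'])[0].T;C=-R@np.ravel(c['tvec'])
    d=R@np.linalg.inv(c['mtx'])@[*p,1];return C,d
def at(n,p,z):
    C,d=ray(n,p);return (C+d*(z-C[2])/d[2])
def tri(ps):
    A=np.zeros((3,3));b=np.zeros(3)
    for n,p in ps:
        C,d=ray(n,p);d/=np.linalg.norm(d);M=np.eye(3)-np.outer(d,d);A+=M;b+=M@C
    return np.linalg.solve(A,b)
E
python3 - <<'E'
from h import *
sc=lambda p:(p[0]/4+240-.375,p[1]/4+180-.375); sd=lambda p:(p[0]/2.8+140-.3,p[1]/2.8+190-.3)
W=[(220,36),(57,120),(252,310),(416,205)];Ws=[(404,14),(565,77),(434,272),(256,190)]
B=[(300,327),(523,577),(706,455)];Bs=[(243,226),(414,322),(210,582),(27,455)]
for L,n,f in((W,"scene",sc),(Ws,"side",sd),(B,"scene",sc),(Bs,"side",sd)):
    q=np.array([at(n,f(p),.012)[:2] for p in L]);print(q.round(4).tolist(),"ctr",q.mean(0).round(4), (q[::2].mean(0)).round(4))
for k,a,b,z in (("jar",(483,197),(321,247),.108),("reag",(560,252),(256,303),.126),("tall",(643,312),(172,374),.145),("wt",(456,339),(212,304),.06),("beaker",(134,348),(103,90),.085),("dec",(307,418),(74,218),.1),("yel",(675,155),(460,378),.126),("pink",(797,230),(397,517),.126)):
    print(k,tri([("scene",sc(a)),("side",sd(b))]).round(4),at("scene",sc(a),z)[:2].round(4),at("side",sd(b),z)[:2].round(4))
print("pan",tri([("scene",(238.5,155)),("side",(348,146))]).round(4),at("scene",(238.5,155),.068),at("side",(348,146),.068))
E
```

```text
[[0.4386, -0.1073], [0.6086, -0.1184], [0.623, 0.1349], [0.454, 0.1412]] ctr [0.5311 0.0126] [0.5308 0.0138]
[[0.6, -0.118], [0.4315, -0.1076], [0.4425, 0.1429], [0.6129, 0.1335]] ctr [0.5217 0.0127] [0.5213 0.0125]
[[0.6072, 0.1701], [0.6407, 0.4177], [0.4723, 0.4369]] ctr [0.5734 0.3416] [0.5397 0.3035]
[[0.6025, 0.1714], [0.4356, 0.1926], [0.4647, 0.4385], [0.6312, 0.4185]] ctr [0.5335 0.3053] [0.5336 0.3049]
jar [0.4908 0.23   0.118 ] [0.4824 0.223 ] [0.4948 0.225 ]
reag [0.5    0.3044 0.1335] [0.4947 0.3022] [0.5034 0.2985]
tall [0.5121 0.3828 0.15  ] [0.5082 0.3807] [0.5144 0.3804]
wt [0.5605 0.2761 0.0606] [0.5602 0.276 ] [0.5609 0.2756]
beaker [0.7465 0.1474 0.0826] [0.7479 0.1496] [0.745  0.1484]
dec [0.6926 0.2627 0.0728] [0.7072 0.2761] [0.6751 0.2787]
yel [0.356  0.2905 0.122 ] [0.3612 0.2956] [0.3551 0.2895]
pink [0.3494 0.3927 0.1204] [0.3552 0.3965] [0.3481 0.3936]
pan [ 0.5066 -0.3336  0.0597] [ 0.51260165 -0.32461701  0.068     ] [ 0.5032569  -0.32291509  0.068     ]
```

Call:
servo_tool(deltas=[[[0.03,-0.036,-0.01],-0.07],[[0.06,-0.072,-0.02],-0.14],[[0.09,-0.108,-0.03],-0.22],[[0.12,-0.144,-0.045],-0.3],[[0.15,-0.18,-0.06],-0.38],[[0.18,-0.216,-0.07],-0.46],[[0.21,-0.252,-0.08],-0.54],[[0.24,-0.288,-0.09],-0.615]])

```text
time_s: 0.95
position: [0.3053, -0.1416, 0.3217]
tcp_rot: [[0.576, 0.818, 0.0], [0.818, -0.576, -0.0], [-0.0, 0.0, -1.0]]
ft_force: [1.9, 0.2, 0.2]
grip_width: 0.0859
gripper_force: 0.0
```

Call:
servo_tool(deltas=[[[0.049,-0.009,0],-0.08],[[0.098,-0.018,0],-0.16],[[0.147,-0.027,0],-0.24],[[0.196,-0.036,0],-0.32],[[0.245,-0.045,0],-0.4],[[0.294,-0.055,0],-0.48],[[0.343,-0.065,0],-0.55],[[0.392,-0.074,0],-0.6155]])

```text
time_s: 1.75
position: [0.4716, 0.2216, 0.3211]
tcp_rot: [[-0.003, 1.0, -0.0], [1.0, 0.003, -0.0], [-0.0, -0.0, -1.0]]
ft_force: [0.9, -0.9, 1.1]
grip_width: 0.0852
gripper_force: 0.0
```

Call:
servo_tool(deltas=[[[0,0,0],0],[[0,0,0],0]])

```text
time_s: 1.95
position: [0.4712, 0.2197, 0.3205]
tcp_rot: [[-0.001, 1.0, -0.002], [1.0, 0.001, -0.001], [-0.001, -0.002, -1.0]]
ft_force: [0.1, -0.9, 0.3]
grip_width: 0.0856
gripper_force: 0.0
```

Run:
```python
from h import *
o=get_obs();print(o['position'],o['tcp_rot'].round(4).tolist())
np.save("o1.npy",np.c_[o['tcp_rot'],o['position']])
a=snapshot("wrist");cv2.imwrite("pics/w1.png",a);cv2.imwrite("pics/w1b.png",cv2.resize(a,None,fx=1.42,fy=1.42,interpolation=cv2.INTER_CUBIC))
```

```text
[0.47117648 0.21973761 0.32050314] [[-0.0008, 1.0, -0.0016], [1.0, 0.0008, -0.0006], [-0.0006, -0.0016, -1.0]]
```

View pics/w1b.png

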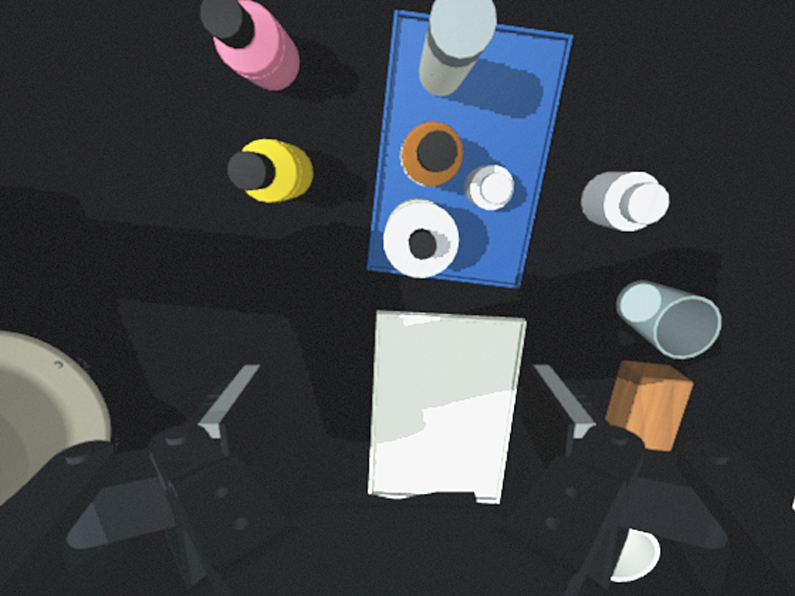

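Run:
```python
from h import *
f=lambda p:((p[0]+.5)/1.42-.5,(p[1]+.5)/1.42-.5)
for k,p,z in (("knob",(422,243),.112),("lid",(421,239),.084),("reag",(438,151),.130),("tall",(463,27),.149),("wt",(494,186),.064)):print(k,at("wrist",f(p),z).round(4)[:2])
q=np.array([at("wrist",f(p),.012)[:2] for p in [(394,10),(573,35),(521,287),(368,269)]]);print(q.round(4).tolist(),q.mean(0))
q=np.array([at("wrist",f(p),.012)[:2] for p in [(377,311),(526,319),(500,503),(369,494)]]);print(q.round(4).tolist(),q.mean(0))
```

```text
knob [0.4918 0.2342]
lid [0.4926 0.2333]
reag [0.5017 0.3062]
tall [0.5143 0.3822]
wt [0.5598 0.2788]
[[0.4685, 0.4359], [0.6373, 0.4151], [0.6081, 0.169], [0.4393, 0.1896]] [0.53827857 0.30241512]
[[0.4484, 0.1413], [0.6168, 0.1315], [0.6042, -0.1211], [0.4346, -0.1068]] [0.52599267 0.01120946]
```

The wrist view agrees with the fixed cameras: jar (421,239), reagent cap (438,151), tall cap (463,27), weight (494,186), with the white tray below them. I'll pick the jar first.

Call:
servo_tool(deltas=[[[0.005,0.007,0.03],0],[[0.01,0.014,0.07],0],[[0.013,0.021,0.11],0],[[0.013,0.021,0.15],0],[[0.013,0.021,0.18],0],[[0.013,0.021,0.18],0]], jaw=0.35, grip_force=40)

```text
time_s: 2.6
position: [0.4905, 0.2305, 0.1385]
tcp_rot: [[0.003, 1.0, -0.007], [1.0, -0.003, -0.002], [-0.002, -0.007, -1.0]]
ft_force: [-1.2, 0.3, -0.3]
grip_width: 0.0553
gripper_force: 0.0
```

Call:
servo_tool(deltas=[[[0,0,0.012],0],[[0,0,0.024],0],[[0,0,0.036],0],[[0,0,0.046],0],[[0,0,0.05],0],[[0,0,0.052],0],[[0,0,0.052],0],[[0,0,0.052],0]])

```text
time_s: 3.4
position: [0.4926, 0.2323, 0.0897]
tcp_rot: [[0.0, 1.0, 0.001], [1.0, -0.0, 0.0], [0.0, 0.001, -1.0]]
ft_force: [-0.2, 0.9, -0.1]
grip_width: 0.0557
gripper_force: 0.0
```

Run:
```python
from h import *
cv2.imwrite("pics/s2.png",cv2.resize(snapshot("side")[220:400,140:380],None,fx=3,fy=3))
cv2.imwrite("pics/w2.png",snapshot("wrist"))
```

```text
(no output)
```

View pics/s2.png

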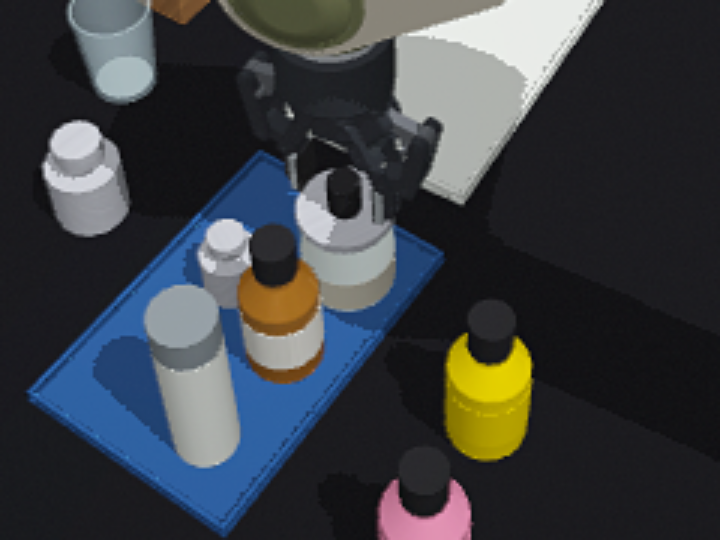

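The fingers straddle the jar's knob at about (345,190), just above the lid. Closing now.

Call:
servo_tool(deltas=[[[0,0,0],0],[[0,0,0],0],[[0,0,0],0],[[0,0,0],0],[[0,0,0],0],[[0,0,0],0]], jaw=1, grip_force=50)

```text
time_s: 4.1
position: [0.4926, 0.2323, 0.0896]
tcp_rot: [[0.0, 1.0, 0.001], [1.0, -0.0, 0.0], [0.0, 0.001, -1.0]]
ft_force: [1.0, -0.7, 4.6]
grip_width: 0.0224
gripper_force: 49.1
```

Call:
servo_tool(deltas=[[[0,0,-0.005],0],[[0,0,-0.015],0],[[0,0,-0.03],0],[[0,0,-0.045],0],[[0,0,-0.06],0],[[0,0,-0.06],0]])

```text
time_s: 4.7
position: [0.4931, 0.2325, 0.1514]
tcp_rot: [[0.0, 1.0, 0.003], [1.0, -0.0, 0.001], [0.001, 0.003, -1.0]]
ft_force: [-0.2, 0.6, -2.7]
grip_width: 0.022
gripper_force: 49.4
```

Call:
servo_tool(deltas=[[[-0.02,0.002,0],0],[[-0.06,0.006,0],0],[[-0.105,0.01,0],0],[[-0.15,0.014,0],0],[[-0.195,0.018,0],0],[[-0.24,0.022,0],0],[[-0.28,0.026,0],0],[[-0.297,0.028,0],0]])

```text
time_s: 5.5
position: [0.5199, -0.0679, 0.1486]
tcp_rot: [[0.003, 1.0, -0.001], [1.0, -0.003, -0.0], [-0.0, -0.001, -1.0]]
ft_force: [-0.1, 1.3, -3.0]
grip_width: 0.022
gripper_force: 49.3
```

Call:
servo_tool(deltas=[[[0,0,0.01],0],[[0,0,0.025],0],[[0,0,0.04],0],[[0,0,0.05],0],[[0,0,0.056],0],[[0,0,0.059],0],[[0,0,0.061],0],[[0,0,0.061],0]])

```text
time_s: 6.3
position: [0.5204, -0.0645, 0.0896]
tcp_rot: [[0.0, 1.0, 0.001], [1.0, -0.0, -0.0], [-0.0, 0.001, -1.0]]
ft_force: [-3.9, 1.8, 7.0]
grip_width: 0.022
gripper_force: 50.2
```

Call:
servo_tool(deltas=[[[0,0,0],0],[[0,0,0],0],[[0,0,0],0]])

```text
time_s: 6.6
position: [0.5205, -0.0645, 0.0896]
tcp_rot: [[0.0, 1.0, 0.001], [1.0, -0.0, -0.0], [-0.0, 0.001, -1.0]]
ft_force: [-4.3, 2.7, 7.1]
grip_width: 0.0226
gripper_force: 50.2
```

Call:
servo_tool(deltas=[[[0,0,0],0],[[0,0,0],0],[[0,0,0],0],[[0,0,-0.015],0],[[0,0,-0.04],0],[[0,0,-0.075],0],[[0,0,-0.085],0],[[0,0,-0.085],0]], jaw=0.35)

```text
time_s: 7.4
position: [0.5208, -0.065, 0.1745]
tcp_rot: [[0.0, 1.0, 0.003], [1.0, -0.0, -0.001], [-0.001, 0.003, -1.0]]
ft_force: [-0.7, -0.7, 0.2]
grip_width: 0.0555
gripper_force: 0.0
```

Call:
servo_tool(deltas=[[[0.047,-0.002,0],0],[[0.095,-0.005,0],0],[[0.144,-0.007,0],0],[[0.192,-0.01,0],0],[[0.24,-0.012,0],0],[[0.288,-0.015,0],0],[[0.336,-0.017,0],0],[[0.37,-0.019,0],0]])

```text
time_s: 8.2
position: [0.5002, 0.3078, 0.1714]
tcp_rot: [[-0.001, 1.0, -0.002], [1.0, 0.001, -0.001], [-0.001, -0.002, -1.0]]
ft_force: [0.6, -0.6, 0.3]
grip_width: 0.0557
gripper_force: 0.0
```

Call:
servo_tool(deltas=[[[0,0,0.01],0],[[0,0,0.025],0],[[0,0,0.045],0],[[0,0,0.06],0],[[0,0,0.07],0],[[0,0,0.072],0],[[0,0,0.072],0],[[0,0,0.072],0]])

```text
time_s: 9.0
position: [0.5017, 0.3052, 0.1019]
tcp_rot: [[0.001, 1.0, 0.001], [1.0, -0.001, 0.0], [0.0, 0.001, -1.0]]
ft_force: [0.4, -0.7, 0.7]
grip_width: 0.0552
gripper_force: 0.0
```

Run:
```python
from h import *
a=snapshot("side")[200:380,140:380];b=snapshot("scene")[190:310,270:430]
cv2.imwrite("pics/s3.png",np.hstack([cv2.resize(a,(480,360)),cv2.resize(b,(320,240))[[*range(240)]+[0]*120]]))
```

```text
(no output)
```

View pics/s3.png

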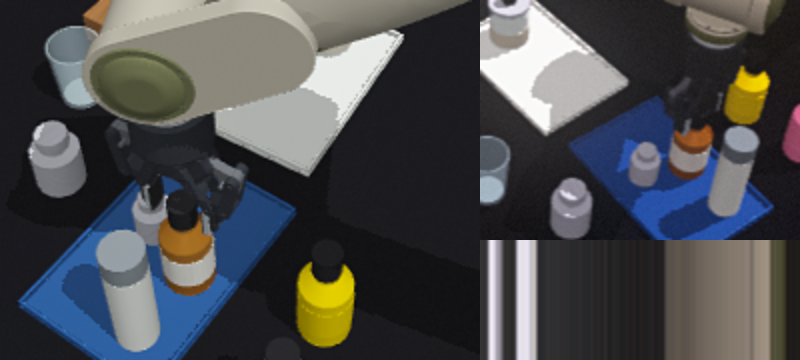

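The jar stands in the white tray, and the fingers are around the reagent cap at about (180,210). Next I'll grip, lift and carry it.

Call:
servo_tool(deltas=[[[0,0,0],0],[[0,0,0],0],[[0,0,0],0],[[0,0,0],0],[[0,0,0],0],[[0,0,0],0]], jaw=1)

```text
time_s: 9.7
position: [0.5016, 0.3053, 0.1018]
tcp_rot: [[0.0, 1.0, 0.001], [1.0, -0.0, 0.0], [0.0, 0.001, -1.0]]
ft_force: [-0.9, 0.2, 5.5]
grip_width: 0.0288
gripper_force: 49.8
```

Call:
servo_tool(deltas=[[[0,0,-0.005],0],[[0,0,-0.015],0],[[0,0,-0.03],0],[[0,0,-0.045],0],[[0,0,-0.06],0],[[0,0,-0.06],0]])

```text
time_s: 10.3
position: [0.5022, 0.3055, 0.1635]
tcp_rot: [[0.001, 1.0, 0.004], [1.0, -0.001, 0.001], [0.001, 0.004, -1.0]]
ft_force: [0.7, 1.1, -3.4]
grip_width: 0.0283
gripper_force: 49.8
```

Call:
servo_tool(deltas=[[[-0.02,0.002,0],0],[[-0.06,0.006,0],0],[[-0.105,0.009,0],0],[[-0.15,0.013,0],0],[[-0.195,0.017,0],0],[[-0.235,0.02,0],0],[[-0.275,0.023,0],0],[[-0.292,0.024,0],0]])

```text
time_s: 11.1
position: [0.525, 0.0102, 0.1606]
tcp_rot: [[0.003, 1.0, -0.001], [1.0, -0.003, -0.0], [-0.0, -0.001, -1.0]]
ft_force: [0.7, -0.1, -3.0]
grip_width: 0.0283
gripper_force: 49.8
```

Call:
servo_tool(deltas=[[[0,0,0.01],0],[[0,0,0.025],0],[[0,0,0.04],0],[[0,0,0.05],0],[[0,0,0.056],0],[[0,0,0.059],0],[[0,0,0.06],0],[[0,0,0.06],0]])

```text
time_s: 11.9
position: [0.5255, 0.0133, 0.1019]
tcp_rot: [[0.0, 1.0, 0.001], [1.0, -0.0, -0.0], [-0.0, 0.001, -1.0]]
ft_force: [-0.5, 1.6, 0.6]
grip_width: 0.0287
gripper_force: 49.9
```

Call:
servo_tool(deltas=[[[0,0,0.001],0],[[0,0,0.001],0],[[0,0,0],0],[[0,0,-0.01],0],[[0,0,-0.03],0],[[0,0,-0.065],0],[[0,0,-0.095],0],[[0,0,-0.095],0]], jaw=0.2)

```text
time_s: 12.7
position: [0.527, 0.0129, 0.2011]
tcp_rot: [[0.0, 1.0, 0.008], [1.0, -0.0, -0.002], [-0.002, 0.008, -1.0]]
ft_force: [0.8, -0.0, -0.2]
grip_width: 0.0681
gripper_force: 0.0
```

Call:
servo_tool(deltas=[[[0.047,-0.002,0],0],[[0.095,-0.003,0],0],[[0.144,-0.005,0],0],[[0.192,-0.006,0],0],[[0.24,-0.008,0],0],[[0.288,-0.01,0],0],[[0.336,-0.012,0],0],[[0.37,-0.0125,0],0]])

```text
time_s: 13.5
position: [0.5119, 0.386, 0.196]
tcp_rot: [[-0.001, 1.0, -0.0], [1.0, 0.001, 0.0], [0.0, -0.0, -1.0]]
ft_force: [0.3, -1.0, 0.2]
grip_width: 0.0683
gripper_force: 0.0
```

Call:
servo_tool(deltas=[[[0,0,0],0],[[0,0,0],0],[[0,0,0],0]])

```text
time_s: 13.8
position: [0.5131, 0.3823, 0.1962]
tcp_rot: [[0.001, 1.0, -0.0], [1.0, -0.001, -0.0], [-0.0, -0.0, -1.0]]
ft_force: [-0.0, -0.5, 0.0]
grip_width: 0.0683
gripper_force: 0.0
```

Run:
```python
from h import *
o=get_obs();print(o['position'])
# project expected tall cap circle into wrist view
a=snapshot("wrist");c=get_calibration("wrist")
T=np.eye(4);T[:3,:3]=o['tcp_rot'];T[:3,3]=o['position'];T=np.linalg.inv(T@c['mount'])
t=np.linspace(0,6.28,60);P=np.c_[.513+.022*np.cos(t),.383+.022*np.sin(t),0*t+.149]
uv=cv2.projectPoints(P,cv2.Rodrigues(T[:3,:3])[0],T[:3,3],c['mtx'],None)[0]
cv2.polylines(a,[uv.round().astype(int)],True,(0,0,255),1)
cv2.imwrite("pics/w4.png",a)
```

```text
[0.51313135 0.38226552 0.19624583]
```

View pics/w4.png

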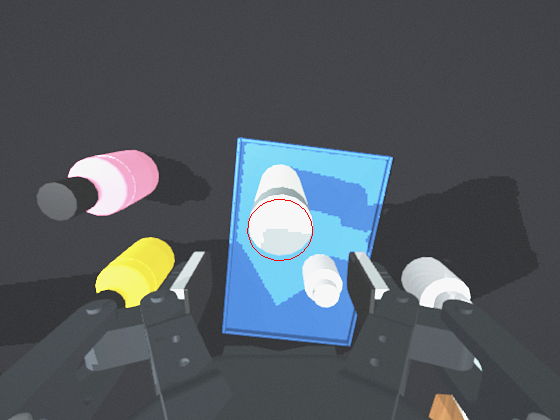

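The tall cap sits at about (280,226), centred between the fingers and within about 3 mm of the prediction. Descending.

Call:
servo_tool(deltas=[[[0.002,0,0.01],0],[[0.002,0,0.025],0],[[0.002,0,0.045],0],[[0.002,0,0.065],0],[[0.002,0,0.078],0],[[0.002,0,0.083],0],[[0.002,0,0.083],0],[[0.002,0,0.083],0]])

```text
time_s: 14.65
position: [0.5133, 0.3853, 0.1142]
tcp_rot: [[0.001, 1.0, 0.001], [1.0, -0.001, 0.001], [0.001, 0.001, -1.0]]
ft_force: [-0.3, 0.3, 1.1]
grip_width: 0.0684
gripper_force: 0.0
```

Call:
servo_tool(deltas=[[[0,0,0],0],[[0,0,0],0],[[0,0,0],0],[[0,0,0],0],[[0,0,0],0],[[0,0,0],0]], jaw=1)

```text
time_s: 15.25
position: [0.5133, 0.3854, 0.1143]
tcp_rot: [[0.0, 1.0, 0.001], [1.0, -0.0, 0.001], [0.001, 0.001, -1.0]]
ft_force: [0.3, 0.9, 5.4]
grip_width: 0.0428
gripper_force: 51.0
```

Call:
servo_tool(deltas=[[[0,0,-0.005],0],[[0,0,-0.015],0],[[0,0,-0.03],0],[[0,0,-0.045],0],[[0,0,-0.06],0],[[0,0,-0.06],0]])

```text
time_s: 15.85
position: [0.5136, 0.3856, 0.1758]
tcp_rot: [[0.0, 1.0, 0.004], [1.0, -0.0, 0.002], [0.002, 0.004, -1.0]]
ft_force: [0.0, -0.6, -1.3]
grip_width: 0.0429
gripper_force: 51.1
```

Call:
servo_tool(deltas=[[[-0.02,0.001,0],0],[[-0.06,0.003,0],0],[[-0.105,0.006,0],0],[[-0.15,0.008,0],0],[[-0.195,0.011,0],0],[[-0.235,0.014,0],0],[[-0.275,0.016,0],0],[[-0.293,0.017,0],0]])

```text
time_s: 16.65
position: [0.5295, 0.0893, 0.1728]
tcp_rot: [[0.003, 1.0, -0.001], [1.0, -0.003, -0.001], [-0.001, -0.001, -1.0]]
ft_force: [0.5, 0.9, -1.7]
grip_width: 0.0429
gripper_force: 51.3
```

Call:
servo_tool(deltas=[[[0,0,0.01],0],[[0,0,0.025],0],[[0,0,0.04],0],[[0,0,0.05],0],[[0,0,0.056],0],[[0,0,0.059],0],[[0,0,0.061],0],[[0,0,0.061],0]])

```text
time_s: 17.45
position: [0.5298, 0.0926, 0.1142]
tcp_rot: [[0.0, 1.0, 0.0], [1.0, -0.0, 0.0], [0.0, 0.0, -1.0]]
ft_force: [-6.5, 1.6, 13.7]
grip_width: 0.0428
gripper_force: 52.7
```

Call:
servo_tool(deltas=[[[0,0,0],0],[[0,0,0],0],[[0,0,0],0],[[0,0,-0.01],0],[[0,0,-0.03],0],[[0,0,-0.065],0],[[0,0,-0.085],0],[[0,0,-0.085],0]], jaw=0.15)

```text
time_s: 18.25
position: [0.5311, 0.0922, 0.2008]
tcp_rot: [[0.0, 1.0, 0.006], [1.0, -0.0, -0.0], [-0.0, 0.006, -1.0]]
ft_force: [0.9, 0.1, 0.2]
grip_width: 0.0724
gripper_force: 0.0
```

Call:
servo_tool(deltas=[[[0.03,0.005,0],0],[[0.07,0.012,0],0],[[0.115,0.018,0],0],[[0.155,0.024,0.02],0],[[0.185,0.029,0.05],0],[[0.185,0.029,0.08],0],[[0.185,0.029,0.08],0],[[0.185,0.029,0.08],0]], jaw=0.1)

```text
time_s: 19.05
position: [0.5589, 0.2768, 0.1177]
tcp_rot: [[0.001, 1.0, -0.001], [1.0, -0.001, -0.0], [-0.0, -0.001, -1.0]]
ft_force: [0.6, -0.6, 0.4]
grip_width: 0.0769
gripper_force: 0.0
```

Run:
```python
from h import *
o=get_obs();print(o['position'])
a=snapshot("wrist");c=get_calibration("wrist")
T=np.eye(4);T[:3,:3]=o['tcp_rot'];T[:3,3]=o['position'];T=np.linalg.inv(T@c['mount'])
t=np.linspace(0,6.28,60)
for r,z in((.014,.064),(.021,.044)):
    P=np.c_[.560+r*np.cos(t),.277+r*np.sin(t),0*t+z]
    uv=cv2.projectPoints(P,cv2.Rodrigues(T[:3,:3])[0],T[:3,3],c['mtx'],None)[0]
    cv2.polylines(a,[uv.round().astype(int)],True,(0,0,255),1)
b=snapshot("scene")[160:300,230:430]
cv2.imwrite("pics/w5.png",np.hstack([a,cv2.resize(b,(240,168))[[*range(168)]+[0]*252]]))
```

```text
[0.55893231 0.27684049 0.11765892]
```

View pics/w5.png

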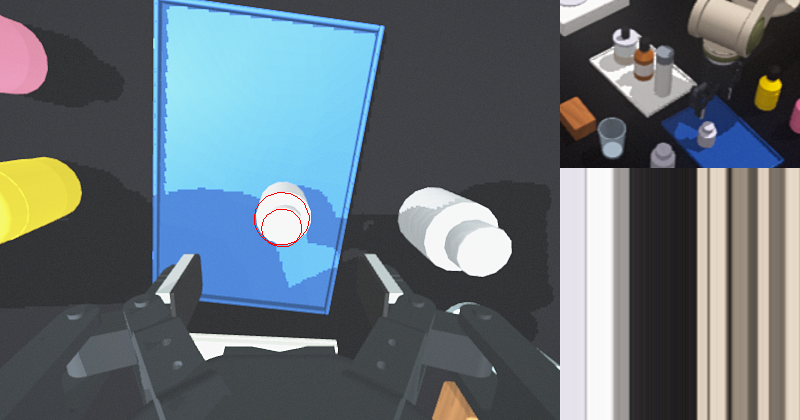

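The three containers stand upright in the white tray. The weight's knob, seen at (283,226), matches my projected circles. Descending on the weight.

Call:
servo_tool(deltas=[[[0,0.001,0.015],0],[[0,0.001,0.035],0],[[0,0.001,0.055],0],[[0,0.001,0.075],0],[[0,0.001,0.09],0],[[0,0.001,0.1],0],[[0,0.001,0.104],0],[[0,0.001,0.104],0]])

```text
time_s: 19.95
position: [0.56, 0.2771, 0.0132]
tcp_rot: [[0.001, 1.0, 0.0], [1.0, -0.001, 0.0], [0.0, 0.0, -1.0]]
ft_force: [-0.1, -0.0, -0.5]
grip_width: 0.0767
gripper_force: 0.0
```

Call:
servo_tool(deltas=[[[0,0,0],0],[[0,0,0],0],[[0,0,0],0],[[0,0,0],0],[[0,0,0],0],[[0,0,0],0],[[0,0,0],0]], jaw=1, grip_force=70)

```text
time_s: 20.65
position: [0.5607, 0.2774, 0.0146]
tcp_rot: [[0.0, 1.0, 0.002], [1.0, -0.0, 0.001], [0.001, 0.002, -1.0]]
ft_force: [0.2, -0.6, 5.3]
grip_width: 0.0402
gripper_force: 70.8
```

Call:
servo_tool(deltas=[[[0,0,-0.005],0],[[0,0,-0.02],0],[[0,0,-0.04],0],[[0,0,-0.06],0],[[0,0,-0.09],0],[[0,0,-0.12],0],[[0,0,-0.13],0],[[0,0,-0.13],0]])

```text
time_s: 21.45
position: [0.5602, 0.2773, 0.1446]
tcp_rot: [[0.0, 1.0, 0.002], [1.0, -0.0, 0.001], [0.001, 0.002, -1.0]]
ft_force: [0.3, -0.1, -5.7]
grip_width: 0.0404
gripper_force: 71.5
```

Call:
servo_tool(deltas=[[[0,0,-0.02],0],[[0,0,-0.06],0],[[0,0,-0.1],0],[[-0.03,-0.003,-0.11],0],[[-0.07,-0.007,-0.11],0],[[-0.115,-0.01,-0.11],0],[[-0.16,-0.014,-0.11],0],[[-0.205,-0.017,-0.11],0]])

```text
time_s: 22.25
position: [0.5417, 0.0706, 0.2513]
tcp_rot: [[0.0, 1.0, -0.004], [1.0, -0.0, 0.0], [0.0, -0.004, -1.0]]
ft_force: [1.0, -0.0, -5.1]
grip_width: 0.04
gripper_force: 72.2
```

Call:
servo_tool(deltas=[[[-0.045,-0.003,0],0],[[-0.09,-0.006,0],0],[[-0.135,-0.01,0],0],[[-0.18,-0.014,0],0],[[-0.225,-0.018,0],0],[[-0.27,-0.022,0],0],[[-0.315,-0.026,0],0],[[-0.35,-0.03,0],0]])

```text
time_s: 23.05
position: [0.5115, -0.28, 0.251]
tcp_rot: [[0.002, 1.0, -0.003], [1.0, -0.002, 0.002], [0.002, -0.003, -1.0]]
ft_force: [-0.1, 0.4, -4.9]
grip_width: 0.0401
gripper_force: 72.2
```

Call:
servo_tool(deltas=[[[-0.03,0,0],0],[[-0.07,0,0],0],[[-0.11,0,0],0],[[-0.13,0,0],0],[[-0.142,0,0],0],[[-0.142,0,0],0],[[-0.142,0,0],0],[[-0.142,0,0],0]])

```text
time_s: 23.85
position: [0.5127, -0.4188, 0.2528]
tcp_rot: [[-0.0, 1.0, -0.001], [1.0, 0.0, 0.001], [0.001, -0.001, -1.0]]
ft_force: [-0.2, -0.2, -4.6]
grip_width: 0.0402
gripper_force: 72.0
```

Run:
```python
from h import *
o=get_obs();print(o['position'],o['tcp_rot'].round(3).tolist())
a=snapshot("wrist");cv2.imwrite("pics/w6.png",a)
```

```text
[ 0.51269262 -0.41877978  0.2527713 ] [[-0.0, 1.0, -0.001], [1.0, 0.0, 0.001], [0.001, -0.001, -1.0]]
```

View pics/w6.png

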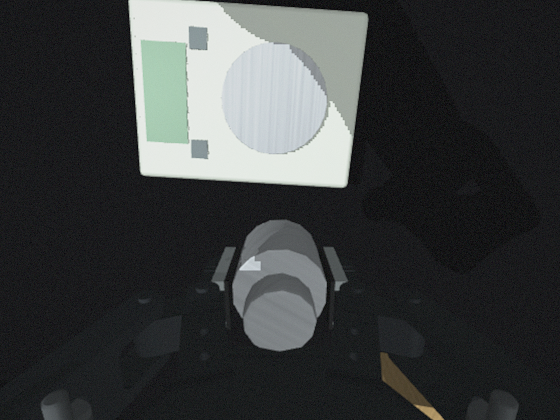

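The pan spans columns 222–328 and rows 42–155. The weight hangs straight between the pads.

Run:
```python
from h import *
P=[at("wrist",p,.068)[:2] for p in [(222,98),(328,98),(275,42),(275,155)]];print(np.round(P,4).tolist())
print((P[0]+P[1])/2,(P[2]+P[3])/2, P[1]-P[0],P[2]-P[3])
```

```text
[[0.4532, -0.3235], [0.5629, -0.3236], [0.5083, -0.2716], [0.5078, -0.382]]
[ 0.50804855 -0.32355232] [ 0.50803569 -0.32678034] [ 1.09785594e-01 -2.85212495e-05] [0.00044656 0.11045066]
```

Call:
servo_tool(deltas=[[[0.02,-0.001,0],0],[[0.05,-0.002,0.01],0],[[0.08,-0.004,0.03],0],[[0.093,-0.0045,0.06],0],[[0.093,-0.0045,0.09],0],[[0.093,-0.0045,0.12],0],[[0.093,-0.0045,0.14],0],[[0.093,-0.0045,0.15],0]])

```text
time_s: 24.7
position: [0.5076, -0.3256, 0.1016]
tcp_rot: [[-0.0, 1.0, -0.002], [1.0, 0.0, 0.002], [0.002, -0.002, -1.0]]
ft_force: [0.5, -0.4, -5.0]
grip_width: 0.0403
gripper_force: 72.1
```

Call:
servo_tool(deltas=[[[0,0,0],0],[[0,0,0.004],0],[[0,0,0.008],0],[[0,0,0.012],0],[[0,0,0.016],0],[[0,0,0.018],0],[[0,0,0.02],0],[[0,0,0.02],0]])

```text
time_s: 25.5
position: [0.508, -0.3267, 0.0831]
tcp_rot: [[0.001, 1.0, -0.0], [1.0, -0.001, 0.0], [0.0, -0.0, -1.0]]
ft_force: [0.7, 0.2, -4.6]
grip_width: 0.0404
gripper_force: 72.1
```

Call:
servo_tool(deltas=[[[0,0,0.001],0],[[0,0,0.002],0],[[0,0,0.003],0],[[0,0,0.004],0],[[0,0,0.004],0]])

```text
time_s: 26.0
position: [0.508, -0.3267, 0.0791]
tcp_rot: [[0.0, 1.0, -0.0], [1.0, -0.0, 0.0], [0.0, -0.0, -1.0]]
ft_force: [0.6, 0.3, -5.0]
grip_width: 0.0402
gripper_force: 72.1
```

Call:
servo_tool(deltas=[[[0,0,0.0005],0],[[0,0,0.001],0],[[0,0,0.0015],0],[[0,0,0.0015],0]])

```text
time_s: 26.4
position: [0.5081, -0.3269, 0.0785]
tcp_rot: [[0.0, 1.0, 0.0], [1.0, -0.0, -0.0], [-0.0, 0.0, -1.0]]
ft_force: [-3.8, 3.5, 5.6]
grip_width: 0.0405
gripper_force: 72.8
```

Contact with the pan. Now I'll release and rise, opening enough to clear the knob.

Call:
servo_tool(deltas=[[[0,0,0],0],[[0,0,0],0],[[0,0,0],0],[[0,0,0],0],[[0,0,-0.02],0],[[0,0,-0.05],0],[[0,0,-0.09],0],[[0,0,-0.13],0]], jaw=0.1, grip_force=50)

```text
time_s: 27.2
position: [0.5079, -0.3266, 0.2091]
tcp_rot: [[0.001, 1.0, -0.0], [1.0, -0.001, 0.0], [0.0, -0.0, -1.0]]
ft_force: [0.7, -0.0, -0.4]
grip_width: 0.0769
gripper_force: 0.0
```

Call:
servo_tool(deltas=[[[-0.02,0,0],0],[[-0.06,0,0],0],[[-0.09,0,0],0],[[-0.093,0,0],0],[[-0.093,0,0],0],[[-0.093,0,0],0]])

```text
time_s: 27.8
position: [0.5083, -0.4189, 0.2078]
tcp_rot: [[-0.0, 1.0, 0.0], [1.0, 0.0, 0.0], [0.0, 0.0, -1.0]]
ft_force: [-0.2, 0.4, -0.4]
grip_width: 0.0769
gripper_force: 0.0
```

Run:
```python
from h import *
o=get_obs();print(o['position'])
a=snapshot("wrist");b=cv2.resize(a,None,fx=1.42,fy=1.42);cv2.imwrite("pics/w7.png",b)
```

```text
[ 0.50826757 -0.41890119  0.20784317]
```

View pics/w7.png

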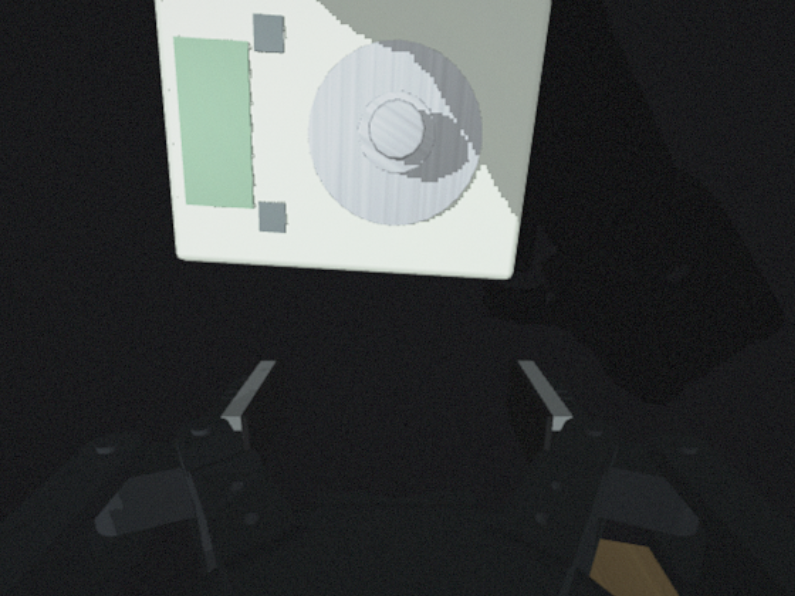

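The weight stands upright at (396,130), centred on the pan at (395,133). Next I'll return the tall bottle, then the reagent bottle, then the jar.

Call:
servo_tool(deltas=[[[0.03,0.001,0],0],[[0.075,0.003,0],0],[[0.12,0.005,0],0],[[0.165,0.007,0],0],[[0.21,0.009,0],0],[[0.255,0.011,0],0],[[0.3,0.013,0],0],[[0.345,0.0145,0],0]], jaw=0.2)

```text
time_s: 28.65
position: [0.5222, -0.0721, 0.2083]
tcp_rot: [[-0.001, 1.0, 0.001], [1.0, 0.001, -0.0], [-0.0, 0.001, -1.0]]
ft_force: [0.2, 0.2, 0.7]
grip_width: 0.0682
gripper_force: 0.0
```

Call:
servo_tool(deltas=[[[0.04,0.002,0],0],[[0.08,0.004,0],0],[[0.12,0.005,0],0],[[0.15,0.006,0],0],[[0.1665,0.007,0],0],[[0.1665,0.007,0],0],[[0.1665,0.007,0],0],[[0.1665,0.007,0],0]])

```text
time_s: 29.45
position: [0.5296, 0.0912, 0.2079]
tcp_rot: [[0.001, 1.0, 0.0], [1.0, -0.001, -0.0], [-0.0, 0.0, -1.0]]
ft_force: [-1.1, -0.5, -0.3]
grip_width: 0.0685
gripper_force: 0.0
```

Run:
```python
from h import *
o=get_obs();print(o['position'])
a=snapshot("side")[130:380,140:420]
cv2.imwrite("pics/s8.png",cv2.resize(a,None,fx=2.2,fy=2.2))
```

```text
[0.52963371 0.09115279 0.20793328]
```

View pics/s8.png

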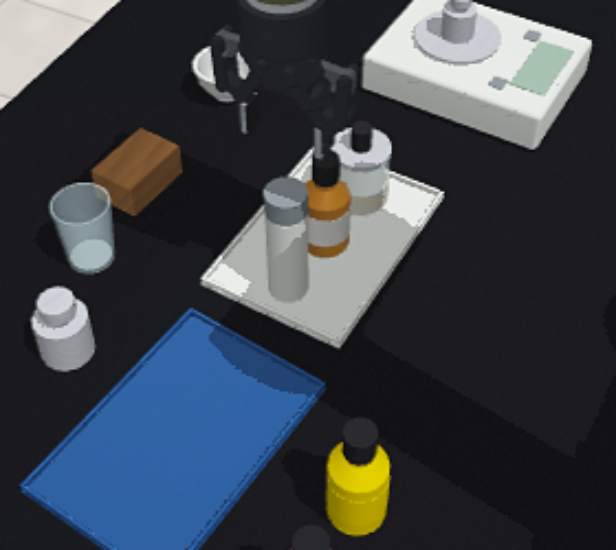

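All three containers are upright in the white tray and the weight is on the pan. The gripper is above the tall bottle at about (287,190). Descending and gripping.

Call:
servo_tool(deltas=[[[0.001,0,0.01],0],[[0.001,0,0.03],0],[[0.001,0,0.055],0],[[0.001,0,0.075],0],[[0.001,0,0.088],0],[[0.001,0,0.0935],0],[[0.001,0,0.0935],0],[[0.001,0,0.0935],0]])

```text
time_s: 30.3
position: [0.5302, 0.0926, 0.115]
tcp_rot: [[0.001, 1.0, 0.001], [1.0, -0.001, -0.0], [-0.0, 0.001, -1.0]]
ft_force: [-0.3, 0.3, -0.3]
grip_width: 0.0683
gripper_force: 0.0
```

Call:
servo_tool(deltas=[[[0,0,0],0],[[0,0,0],0],[[0,0,0],0],[[0,0,0],0],[[0,0,0],0],[[0,0,0],0]], jaw=1)

```text
time_s: 30.9
position: [0.5303, 0.0927, 0.1152]
tcp_rot: [[0.0, 1.0, 0.002], [1.0, -0.0, -0.0], [-0.0, 0.002, -1.0]]
ft_force: [-0.0, -0.2, 6.3]
grip_width: 0.0427
gripper_force: 51.0
```

Call:
servo_tool(deltas=[[[0,0,-0.005],0],[[0,0,-0.015],0],[[0,0,-0.03],0],[[0,0,-0.045],0],[[0,0,-0.06],0],[[0,0,-0.06],0]])

```text
time_s: 31.5
position: [0.5306, 0.0927, 0.1765]
tcp_rot: [[0.0, 1.0, 0.004], [1.0, -0.0, -0.0], [-0.0, 0.004, -1.0]]
ft_force: [0.6, 0.0, -2.0]
grip_width: 0.043
gripper_force: 51.2
```

Call:
servo_tool(deltas=[[[0.02,-0.001,0],0],[[0.06,-0.003,0],0],[[0.105,-0.006,0],0],[[0.15,-0.008,0],0],[[0.195,-0.011,0],0],[[0.235,-0.013,0],0],[[0.275,-0.015,0],0],[[0.293,-0.0165,0],0]])

```text
time_s: 32.3
position: [0.5122, 0.3887, 0.1731]
tcp_rot: [[-0.002, 1.0, -0.001], [1.0, 0.002, 0.0], [0.0, -0.001, -1.0]]
ft_force: [-0.7, -0.4, -1.6]
grip_width: 0.043
gripper_force: 51.3
```

Call:
servo_tool(deltas=[[[0,0,0.005],0],[[0,0,0.015],0],[[0,0,0.03],0],[[0,0,0.04],0],[[0,0,0.045],0],[[0,0,0.05],0],[[0,0,0.053],0],[[0,0,0.053],0]])

```text
time_s: 33.1
position: [0.5134, 0.3856, 0.1212]
tcp_rot: [[0.001, 1.0, -0.0], [1.0, -0.001, -0.0], [-0.0, -0.0, -1.0]]
ft_force: [0.2, -0.5, -2.2]
grip_width: 0.0428
gripper_force: 51.4
```

Call:
servo_tool(deltas=[[[0,0,0.002],0],[[0,0,0.004],0],[[0,0,0.0055],0],[[0,0,0.0065],0],[[0,0,0.0065],0]])

```text
time_s: 33.6
position: [0.5135, 0.3858, 0.1153]
tcp_rot: [[0.0, 1.0, 0.0], [1.0, -0.0, 0.0], [0.0, 0.0, -1.0]]
ft_force: [-2.3, -0.1, 2.3]
grip_width: 0.0425
gripper_force: 51.7
```

Call:
servo_tool(deltas=[[[0,0,0],0],[[0,0,0],0],[[0,0,0],0],[[0,0,-0.01],0],[[0,0,-0.03],0],[[0,0,-0.065],0],[[0,0,-0.085],0],[[0,0,-0.085],0]], jaw=0.15)

```text
time_s: 34.4
position: [0.5145, 0.3863, 0.2039]
tcp_rot: [[0.0, 1.0, 0.006], [1.0, -0.0, 0.003], [0.003, 0.006, -1.0]]
ft_force: [0.1, 0.5, -0.5]
grip_width: 0.0725
gripper_force: 0.0
```

Call:
servo_tool(deltas=[[[-0.047,0.001,0],0],[[-0.095,0.003,0],0],[[-0.144,0.004,0],0],[[-0.192,0.006,0],0],[[-0.24,0.008,0],0],[[-0.288,0.009,0],0],[[-0.336,0.01,0],0],[[-0.3725,0.0115,0],0]], jaw=0.35)

```text
time_s: 35.2
position: [0.5241, 0.0108, 0.1992]
tcp_rot: [[0.002, 1.0, -0.001], [1.0, -0.002, -0.0], [-0.0, -0.001, -1.0]]
ft_force: [0.1, 0.4, -0.5]
grip_width: 0.0554
gripper_force: 0.0
```

Call:
servo_tool(deltas=[[[0,0,0],0],[[0,0,0.01],0],[[0,0,0.03],0],[[0,0,0.055],0],[[0,0,0.075],0],[[0,0,0.09],0],[[0,0,0.0985],0],[[0,0,0.0985],0]])

```text
time_s: 36.0
position: [0.524, 0.0143, 0.0999]
tcp_rot: [[-0.001, 1.0, -0.003], [1.0, 0.001, 0.001], [0.001, -0.003, -1.0]]
ft_force: [0.7, 1.0, 1.1]
grip_width: 0.0559
gripper_force: 0.0
```

Call:
servo_tool(deltas=[[[0,0,0],0],[[0,0,0],0]])

```text
time_s: 36.2
position: [0.5251, 0.0134, 0.102]
tcp_rot: [[0.0, 1.0, 0.001], [1.0, -0.0, -0.0], [-0.0, 0.001, -1.0]]
ft_force: [0.5, 0.4, 0.6]
grip_width: 0.0553
gripper_force: 0.0
```

Call:
servo_tool(deltas=[[[0,0,0],0],[[0,0,0],0],[[0,0,0],0],[[0,0,0],0],[[0,0,0],0],[[0,0,0],0]], jaw=1)

```text
time_s: 36.8
position: [0.5251, 0.0131, 0.1019]
tcp_rot: [[0.001, 1.0, 0.001], [1.0, -0.001, -0.0], [-0.0, 0.001, -1.0]]
ft_force: [-0.2, 0.3, 6.6]
grip_width: 0.0288
gripper_force: 49.2
```

Call:
servo_tool(deltas=[[[0,0,-0.005],0],[[0,0,-0.015],0],[[0,0,-0.03],0],[[0,0,-0.045],0],[[0,0,-0.06],0],[[0,0,-0.06],0]])

```text
time_s: 37.4
position: [0.5255, 0.0131, 0.1633]
tcp_rot: [[0.0, 1.0, 0.003], [1.0, -0.0, -0.001], [-0.001, 0.003, -1.0]]
ft_force: [0.6, -0.4, -3.7]
grip_width: 0.0287
gripper_force: 49.8
```

Call:
servo_tool(deltas=[[[0.02,-0.002,0],0],[[0.06,-0.005,0],0],[[0.105,-0.009,0],0],[[0.15,-0.012,0],0],[[0.195,-0.016,0],0],[[0.235,-0.019,0],0],[[0.275,-0.022,0],0],[[0.292,-0.0235,0],0]])

```text
time_s: 38.2
position: [0.5002, 0.3081, 0.1603]
tcp_rot: [[-0.002, 1.0, -0.001], [1.0, 0.002, 0.0], [0.0, -0.001, -1.0]]
ft_force: [-0.1, -0.4, -3.2]
grip_width: 0.0284
gripper_force: 49.8
```

Call:
servo_tool(deltas=[[[0,0,0.005],0],[[0,0,0.015],0],[[0,0,0.03],0],[[0,0,0.04],0],[[0,0,0.045],0],[[0,0,0.05],0],[[0,0,0.053],0],[[0,0,0.053],0]])

```text
time_s: 39.0
position: [0.5014, 0.3051, 0.1082]
tcp_rot: [[0.001, 1.0, -0.0], [1.0, -0.001, -0.0], [-0.0, -0.0, -1.0]]
ft_force: [-0.0, -0.4, -3.5]
grip_width: 0.0285
gripper_force: 49.9
```

Call:
servo_tool(deltas=[[[0,0,0.002],0],[[0,0,0.004],0],[[0,0,0.0055],0],[[0,0,0.0068],0],[[0,0,0.0068],0]])

```text
time_s: 39.5
position: [0.5016, 0.3053, 0.1019]
tcp_rot: [[0.0, 1.0, 0.001], [1.0, -0.0, 0.0], [0.0, 0.001, -1.0]]
ft_force: [0.1, -0.8, 1.3]
grip_width: 0.0285
gripper_force: 50.2
```

Call:
servo_tool(deltas=[[[0,0,0],0],[[0,0,0],0],[[0,0,0],0],[[0,0,-0.01],0],[[0,0,-0.03],0],[[0,0,-0.06],0],[[0,0,-0.075],0],[[0,0,-0.075],0]], jaw=0.35)

```text
time_s: 40.3
position: [0.5024, 0.3056, 0.1794]
tcp_rot: [[0.0, 1.0, 0.005], [1.0, -0.0, 0.002], [0.002, 0.005, -1.0]]
ft_force: [-0.4, -0.2, -0.4]
grip_width: 0.0553
gripper_force: 0.0
```

Call:
servo_tool(deltas=[[[-0.047,0.002,0],0],[[-0.095,0.005,0],0],[[-0.144,0.007,0],0],[[-0.192,0.01,0],0],[[-0.24,0.012,0],0],[[-0.288,0.015,0],0],[[-0.336,0.017,0],0],[[-0.3695,0.019,0],0]])

```text
time_s: 41.1
position: [0.5196, -0.067, 0.1758]
tcp_rot: [[0.002, 1.0, -0.001], [1.0, -0.002, 0.0], [0.0, -0.001, -1.0]]
ft_force: [1.3, 0.6, -0.2]
grip_width: 0.0558
gripper_force: 0.0
```

Call:
servo_tool(deltas=[[[0,0,0],0],[[0,0,0.01],0],[[0,0,0.03],0],[[0,0,0.05],0],[[0,0,0.065],0],[[0,0,0.075],0],[[0,0,0.08],0],[[0,0,0.08],0]])

```text
time_s: 41.9
position: [0.52, -0.0637, 0.096]
tcp_rot: [[-0.0, 1.0, -0.001], [1.0, 0.0, 0.0], [0.0, -0.001, -1.0]]
ft_force: [0.7, -0.7, 0.6]
grip_width: 0.0553
gripper_force: 0.0
```

Call:
servo_tool(deltas=[[[0,0,0],0],[[0,0,0],0]])

```text
time_s: 42.1
position: [0.5205, -0.0643, 0.0971]
tcp_rot: [[0.0, 1.0, 0.001], [1.0, -0.0, -0.0], [-0.0, 0.001, -1.0]]
ft_force: [0.9, -0.7, -0.3]
grip_width: 0.0554
gripper_force: 0.0
```

Down 7.5 mm, then grip, lift and carry the jar to (0.4926, 0.2323).

Call:
servo_tool(deltas=[[[0,0,0.004],0],[[0,0,0.0075],0],[[0,0,0.0075],0],[[0,0,0.0075],0]])

```text
time_s: 42.5
position: [0.5202, -0.0643, 0.0889]
tcp_rot: [[0.001, 1.0, -0.0], [1.0, -0.001, 0.0], [0.0, -0.0, -1.0]]
ft_force: [0.1, -0.1, 0.0]
grip_width: 0.0556
gripper_force: 0.0
```

Call:
servo_tool(deltas=[[[0,0,0],0],[[0,0,0],0],[[0,0,0],0],[[0,0,0],0],[[0,0,0],0],[[0,0,0],0]], jaw=1)

```text
time_s: 43.1
position: [0.5204, -0.0643, 0.0892]
tcp_rot: [[0.001, 1.0, 0.001], [1.0, -0.001, -0.0], [-0.0, 0.001, -1.0]]
ft_force: [0.6, 0.1, 3.6]
grip_width: 0.0222
gripper_force: 49.1
```

Call:
servo_tool(deltas=[[[0,0,-0.005],0],[[0,0,-0.015],0],[[0,0,-0.03],0],[[0,0,-0.045],0],[[0,0,-0.06],0],[[0,0,-0.06],0]])

```text
time_s: 43.7
position: [0.521, -0.0645, 0.1511]
tcp_rot: [[0.0, 1.0, 0.003], [1.0, -0.0, -0.001], [-0.001, 0.003, -1.0]]
ft_force: [0.4, -0.2, -1.7]
grip_width: 0.0219
gripper_force: 49.3
```

Call:
servo_tool(deltas=[[[0.02,-0.002,0],0],[[0.06,-0.006,0],0],[[0.105,-0.01,0],0],[[0.15,-0.014,0],0],[[0.195,-0.018,0],0],[[0.24,-0.022,0],0],[[0.28,-0.026,0],0],[[0.2965,-0.028,0],0]])

```text
time_s: 44.5
position: [0.4911, 0.2352, 0.1483]
tcp_rot: [[-0.002, 1.0, -0.001], [1.0, 0.002, 0.0], [0.0, -0.001, -1.0]]
ft_force: [0.1, -0.4, -3.7]
grip_width: 0.0222
gripper_force: 49.3
```

Call:
servo_tool(deltas=[[[0,0,0.005],0],[[0,0,0.015],0],[[0,0,0.03],0],[[0,0,0.04],0],[[0,0,0.045],0],[[0,0,0.05],0],[[0,0,0.053],0],[[0,0,0.053],0]])

```text
time_s: 45.3
position: [0.4923, 0.2321, 0.0958]
tcp_rot: [[0.001, 1.0, -0.0], [1.0, -0.001, -0.0], [-0.0, -0.0, -1.0]]
ft_force: [0.1, -0.3, -2.8]
grip_width: 0.022
gripper_force: 49.3
```

Call:
servo_tool(deltas=[[[0,0,0.002],0],[[0,0,0.004],0],[[0,0,0.0055],0],[[0,0,0.007],0],[[0,0,0.007],0]])

```text
time_s: 45.8
position: [0.4926, 0.2323, 0.0892]
tcp_rot: [[0.0, 1.0, 0.001], [1.0, -0.0, 0.0], [0.0, 0.001, -1.0]]
ft_force: [0.8, -0.5, -1.0]
grip_width: 0.0221
gripper_force: 49.5
```

Call:
servo_tool(deltas=[[[0,0,0],0],[[0,0,0],0],[[0,0,0],0],[[0,0,-0.01],0],[[0,0,-0.03],0],[[0,0,-0.07],0],[[0,0,-0.11],0],[[0,0,-0.15],0]], jaw=0.35)

```text
time_s: 46.6
position: [0.4921, 0.2322, 0.2415]
tcp_rot: [[0.001, 1.0, 0.001], [1.0, -0.001, 0.0], [0.0, 0.001, -1.0]]
ft_force: [-0.5, -0.8, 0.1]
grip_width: 0.0556
gripper_force: 0.0
```

Call:
servo_tool(deltas=[[[0,-0.01,-0.04],0],[[-0.012,-0.021,-0.082],0],[[-0.012,-0.021,-0.082],0],[[-0.012,-0.021,-0.082],0],[[-0.012,-0.021,-0.082],0]])

```text
time_s: 47.1
position: [0.4711, 0.2202, 0.3201]
tcp_rot: [[0.001, 1.0, -0.002], [1.0, -0.001, -0.0], [-0.0, -0.002, -1.0]]
ft_force: [-0.7, 0.4, 0.1]
grip_width: 0.0552
gripper_force: 0.0
```

Run:
```python
from h import *
o=get_obs();print(o['position'])
a=snapshot("wrist");c=get_calibration("wrist")
T=np.eye(4);T[:3,:3]=o['tcp_rot'];T[:3,3]=o['position'];T=np.linalg.inv(T@c['mount'])
t=np.linspace(0,6.28,60);a=cv2.resize(a,None,fx=1.42,fy=1.42)
for x,y,r,z in((.4926,.2333,.034,.084),(.5017,.3062,.015,.13),(.5143,.3822,.022,.149)):
    P=np.c_[x+r*np.cos(t),y+r*np.sin(t),0*t+z]
    uv=cv2.projectPoints(P,cv2.Rodrigues(T[:3,:3])[0],T[:3,3],c['mtx'],None)[0]*1.42
    cv2.polylines(a,[uv.round().astype(int)],True,(0,0,255),1)
cv2.imwrite("pics/w9.png",a)
```

```text
[0.47109413 0.22020822 0.32009837]
```

View pics/w9.png

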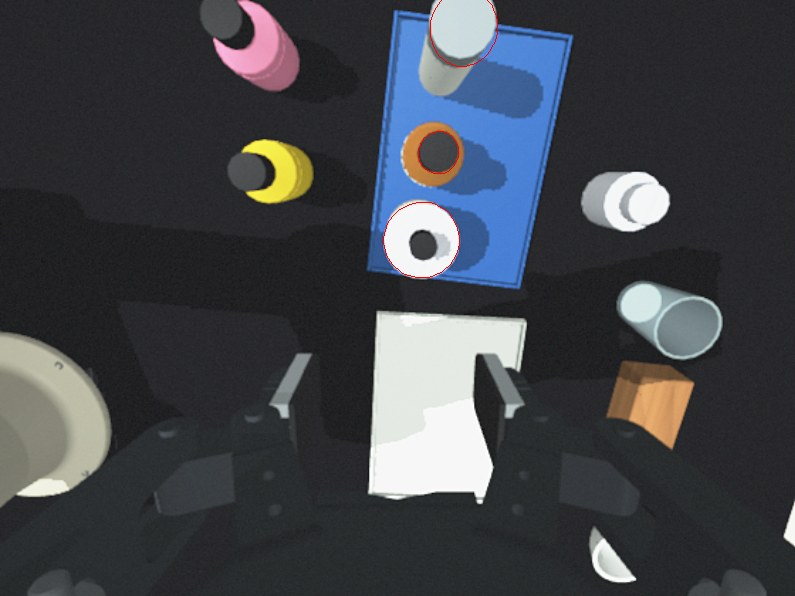

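All three containers match their starting outlines: jar (422,240), reagent cap (438,152), tall cap (463,27). The bystanders are where they were, so I'll hand in.

```bash
python3 -c "
from workcell import *
print(finish_job())"
```

```text
the job is handed in; nothing more can be done
None
```

The job is handed in: the weight stands upright in the middle of the balance's pan, and all three containers are back upright on their starting spots in the blue tray by the last pictures; `finish_job()` returned no verdict.

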